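# Pack the flask that fits the gift case

## Robot

A 7-joint arm with a two-finger parallel gripper is mounted at the origin on the work surface. World frame = base frame: x ahead of the robot, y to its left, z up, the work surface at z = 0. Lengths are in mm, angles in rad, forces in N, time in s.
With the tool pointing down it reaches from about 350 to 900 mm from the base axis. Payload 19.9 kg.
Tool frame: the origin (TCP) lies midway between the tips of the shut fingers; the grasp point (between the pads) lies env.hold_point_z behind it (env.hold_point_z is the distance from the TCP to the grasp point, in mm); z points along the fingers, y is the line along which they close (so a half turn about z gives the same grasp; the last joint's range is limited). The gripper opens to 94 mm and grips with 3 to 60 N. Pads are 16 mm wide; open, the fingers measure 119 mm over their backs; the gripper's body (75 mm by 177 mm) begins 78 mm behind the grasp point.
Start: joints at [1.222, 0.417, -0.01, 1.614, 0.005, 1.111, -0.053], TCP at [188.749, -595.796, 205.425] pointing down, gripper open.
Joint ranges: [-2.81, 2.81], [-0.39, 2.02], [-1.27, 1.25], [0.06, 2.57], [-1.19, 4.33], [0.19, 2], [-2.82, 2.82]. Speed limits (rad/s): [1.89, 1.89, 2.39, 2.39, 3.01, 3.01, 3.01].

## Interface

Orientations are given as [roll, pitch, yaw] about the fixed x, y, z axes, in that order (R = Rz(yaw) Ry(pitch) Rx(roll)).
In Python, from station import monitor, camera, camera_params, job, env gives the robot as it stands. The module is installed in compiled form; this text tells all that it offers.
- The arm moves only by the shell command python3 -m inch 'ROWS' [FORCE]. ROWS is JSON, a list of rows, each an object of numbers: "fingers": the opening, from -1 (shut) to 1 (fully open); "x", "y", "z": the shift along the tool's x, y, z in units of 0.8 m (1.0 is 0.8 m); "wx", "wy", "wz": the turn, a rotation vector about the tool's x, y, z in units of pi rad (1.0 is pi rad). A call has 1 to 5 rows; each row is the pose to reach, as a shift and turn from the pose commanded when the call began, along the tool's axes at that moment, turning the shorter way round; what a row does not reach only later rows make up. A row lasts 1/10 s, in which the tool goes at most 50 mm and 8.59 degrees, less where a joint would pass 70% of its speed; a pose out of reach is approached as far as the arm can. A call with a number of a shift or a turn outside -1 to 1 is refused whole. A call with a gripper value outside its range is refused whole. The fingers move at their own pace and stop on an object; FORCE is the grip in N (left out, the last holds). Time passes only in rows, so rows that repeat a pose let the fingers close. It gives the time, the measured TCP pose, the force, the opening and the grip force at its end, in the units of the state.
- monitor.state(): the state, without advancing time (a new reading comes with each control period).
- camera(name): name is "scene" or "top"; returns (picture, depth): 420x560x3 uint8, red, green, blue; 420x560 float32, mm along the optical axis (not along the pixel's ray), 0 where there is no reading.
- camera_params(name): a dict with "fx", "fy", "cx", "cy" (pixels), "R" (3x3) and "t" (3): a world point X has camera coordinates R X + t. Camera axes: x right, y down, z forward; pixel columns grow to the right and rows downward; lengths in mm; the calibration is good to about 2 mm. A picture is of the moment at which its call begins. camera_params takes no time and is no camera call.
- job.close_job(): hands the job in; it is judged then, once.
The state is a dict: "clock": time; "joint_positions": joint angles; "joint_velocities": joint speeds; "joint_efforts": joint torques, N m; "eef_pos": TCP position; "ee_rot": TCP orientation; "ft_force": force on the tool from outside, world axes, zero at the start; "ft_torque": the same for the moment, N m; "width": finger opening in mm; "finger_force": force on a finger pad.
Only numpy, scipy, OpenCV 4.12 (cv2) and the standard library are available. Lean on these libraries where they do the work, as an engineer would, in place of code of your own. Each camera call takes 0.05 s, during which the arm holds its last target. There are 200 camera calls.

## Task

One recess in the black insert of the open gift case on the packing bench is still empty. Of the four look-alike steel flasks, pick the only one whose body fills that recess in both length and width, lower it gently into the recess with its cap in the cap channel, press it fully home past the white plastic buttons, and let go. Leave the other three flasks, the jar, the tape roll and the small carton where they are.

Things in the scene. Friction and masses are not known exactly. Their poses are not given: they have to be found in the camera images.
- flask_a_c (a point): Centre (half-way up, on the body's middle) of a flat steel flask lying on the bench: body 84 mm long, 56 mm wide, 26 mm thick with fully rounded long sides (radius 13 mm) and flat ends; a ribbed brass screw cap sticks out 24 mm from one end, cap 20 mm in diameter. Site x runs along the flask towards the cap, y across its width, z up; at the start the centre is 13 mm above the bench. About 190 g.
- flask_b_c (a point): Centre (half-way up, on the body's middle) of a flat steel flask lying on the bench: body 100 mm long, 56 mm wide, 26 mm thick with fully rounded long sides (radius 13 mm) and flat ends; a ribbed brass screw cap sticks out 24 mm from one end, cap 20 mm in diameter. Site x runs along the flask towards the cap, y across its width, z up; at the start the centre is 13 mm above the bench. About 220 g (150 to 310 g).
- flask_c_c (a point): Centre (half-way up, on the body's middle) of a flat steel flask lying on the bench: body 116 mm long, 56 mm wide, 26 mm thick with fully rounded long sides (radius 13 mm) and flat ends; a ribbed brass screw cap sticks out 24 mm from one end, cap 20 mm in diameter. Site x runs along the flask towards the cap, y across its width, z up; at the start the centre is 13 mm above the bench. About 250 g.
- flask_d_c (a point): Centre (half-way up, on the body's middle) of a flat steel flask lying on the bench: body 100 mm long, 68 mm wide, 26 mm thick with fully rounded long sides (radius 13 mm) and flat ends; a ribbed brass screw cap sticks out 24 mm from one end, cap 20 mm in diameter. Site x runs along the flask towards the cap, y across its width, z up; at the start the centre is 13 mm above the bench. About 260 g.
- recess (a point): The point where the flask's centre lies when fully home, 19 mm above the bench; x runs along the recess towards its cap channel, z up. The recess is 104 x 60 mm and 21 mm deep, its floor 6 mm above the bench; at its +x end a channel for the cap, 28 mm wide and 28 mm long. A flask that is home stands 5 mm above the insert.
- case: The fixed open gift case; origin under its middle, axes as the recess's. A cardboard tray 192 (x) x 232 (y) mm, walls 32 mm high, filled with a rigid black insert, top 27 mm above the bench. The recess's middle lies at x -12, y -45 mm. In its +y half two steel cups and a funnel are already packed (fixed), up to 9 mm above the insert.
- notch (a point): Floor centre of the thumb notch on the recess's +y side, 44 mm from the recess's middle line; an equal one lies on the -y side. Each is 48 mm long, reaches 58 mm from the middle line, is open to the recess and as deep: room for a gripper finger.
- button (a point): One of four sprung white plastic buttons, two in each long wall of the recess, 38 mm either side of its middle, sticking out 3.5 mm; origin at its centre as built, 22 mm above the bench. A flask laid in the recess rests level on them 9 to 10 mm above home; pushed down on its middle with 4 to 10 N it slips past them and down to the floor, where it stays.
- jar: Bystander: upright grey canister with a brass lid, 72 mm in diameter, 120 mm tall; origin at the centre of its underside.
- tape: Bystander: roll of clear tape lying flat, 96 mm in diameter, 48 mm high; origin at the centre of its underside.
- carton: Bystander: small closed cardboard carton 90 x 65 x 40 mm; origin at the centre of its underside.
There are look-alikes about, which are no part of the job. Leave any purple or turquoise look-alike of the part that bears flask_b_c alone.

How it is judged (in metres and radians):
On the way:
1. the fitting flask is lowered, not dropped, into the mouth of the recess (within 8 mm of its place sideways, 3 to 40 mm above home, slower than 0.15 m/s) (horizontal distance between flask_b_c and recess below 0.008 m and z of flask_b_c in the frame of recess between 0.003 and 0.04 m and linear speed of flask_b below 0.15 m/s), for 0.1 s.
At the end, for the whole second after the job is handed in: The 100 x 56 mm flask lies still and level (within 0.05 rad) on the floor of the recess: its centre within 2 mm of home in height and 4 mm sideways, along the recess within 0.06 rad; the other three flasks, the jar, the tape roll and the carton are within 30 mm of where they started (horizontal distance between flask_b_c and recess below 0.004 m and z of flask_b_c in the frame of recess between -0.004 and 0.002 m and angle between flask_b_c's own z axis and vertical below 0.05 rad and angle between the x axis of flask_b_c and the x axis of recess, either way round below 0.06 rad and linear speed of flask_b below 0.01 m/s and distance of each of flask_a_c, flask_c_c, flask_d_c, jar, tape, carton from where it was at the start of the episode below 0.03 m); the robot touches nothing.
It fails at once if another flask or a bystander is moved more than 30 mm (distance of any of flask_a_c, flask_c_c, flask_d_c, jar, tape, carton from where it was at the start of the episode above 0.03 m).
It also fails if it takes over 40 s, if anything falls off the work surface, if the arm or the gripper's body presses on something with over 40 N, if the wrist force passes 120 N, or if a joint passes its speed limit or range.

## Working session

There is one attempt and no reset: what is moved stays moved. The work goes in short steps, Python scripts to look and compute and a shell command to move; the robot and the scene stay as the last step left them, time stands still between calls to the robot, and variables do not carry over. Pictures are saved under pics/ and viewed, at most 10 in all, crops included, and the job is handed in when it is done.

```bash
mkdir -p pics; cat > h.py <<'E'
import numpy as np, cv2
from station import monitor, camera, camera_params, job, env
def snap(name, tag):
    p,d=camera(name); np.savez('pics/%s.npz'%tag,p=p,d=d); cv2.imwrite('pics/%s.png'%tag,cv2.cvtColor(p,cv2.COLOR_RGB2BGR)); return p,d
def ray(name,uv,z):
    c=camera_params(name);R=np.array(c['R']);t=np.array(c['t']).ravel();o=-R.T@t
    uv=np.atleast_2d(uv).astype(float)
    v=np.c_[(uv[:,0]-c['cx'])/c['fx'],(uv[:,1]-c['cy'])/c['fy'],np.ones(len(uv))]@R
    return o+v*((z-o[2])/v[:,2])[:,None]
def cloud(name,d):
    c=camera_params(name);R=np.array(c['R']);t=np.array(c['t']).ravel()
    v,u=np.mgrid[:d.shape[0],:d.shape[1]]
    P=np.stack([(u-c['cx'])/c['fx']*d,(v-c['cy'])/c['fy']*d,d],-1)
    return (P-t)@R
E
python3 - <<'E'
from h import *
for n in('top','scene'): 
    p,d=snap(n,n+'0'); c=camera_params(n); print(n,c['fx'],-np.array(c['R']).T@np.array(c['t']).ravel(), np.array(c['R']).round(2).tolist())
s=monitor.state();print(s,env.hold_point_z)
E
```

```text
top 454.47065292285237 [ 283.44775211  -53.62111543 1328.89985964] [[-0.02, -1.0, 0.0], [-0.98, 0.02, -0.2], [0.2, -0.01, -0.98]]
scene 479.81656355056845 [1340.49639202  835.98056458 1063.27116465] [[-0.75, 0.66, 0.02], [0.41, 0.49, -0.76], [-0.52, -0.56, -0.64]]
{'clock': 0.1, 'joint_positions': array([ 1.22246208,  0.41791622, -0.01030885,  1.61411163,  0.00469075,
        1.11068421, -0.05300125]), 'joint_velocities': array([ 1.28180469e-03, -1.73227411e-03, -9.21410351e-05, -1.18888659e-03,
        1.64238195e-04, -4.72741984e-04,  2.34566656e-03]), 'joint_efforts': array([ 1.96758650e-03, -8.52585626e+01,  6.40257150e-01, -4.26691461e+01,
       -4.88835317e-02,  1.64081814e-02,  7.45183047e-05]), 'eef_pos': array([ 188.67022556, -595.48959862,  204.88758289]), 'ee_rot': array([-3.14049972e+00,  7.47888981e-05,  3.06842254e-01]), 'ft_force': array([ 0.58135989, -0.47330474,  0.55980721]), 'ft_torque': array([ 0.02601479, -0.00312095, -0.04501929]), 'finger_force': 0.0, 'width': 93.83057909166693} 18.8
```

View pics/top0.png

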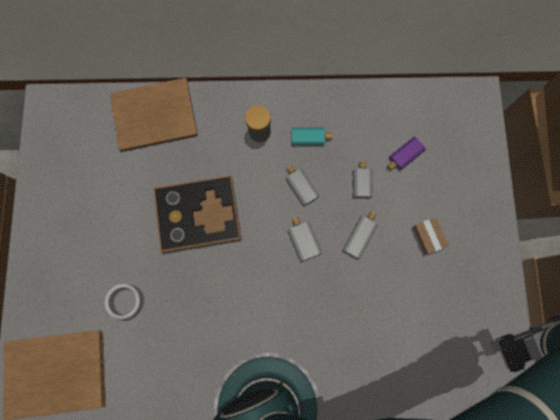

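View pics/scene0.png

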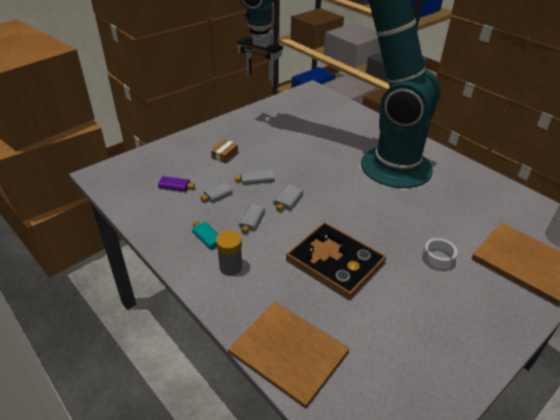

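The top view shows four grey flasks at (302,185), (362,180), (305,240) and (361,235). A turquoise decoy is at (310,136) and a purple one at (407,153). The case is at (197,214), with its recess cross at (213,213) and the cap channel pointing up (+x). I'll measure sizes next.

```bash
cat > m.py <<'E'
from h import *
def comps(tag,name,zlo,zhi):
    f=np.load('pics/%s.npz'%tag);p,d=f['p'],f['d'];C=cloud(name,d)
    return p,d,C,((C[...,2]>zlo)&(C[...,2]<zhi)&(d>0)).astype(np.uint8)
for name in('top','scene'):
    p,d,C,m=comps(name+'0',name,7,60)
    print(name,'table z',np.median(C[150:260,240:400,2]) if name=='top' else np.median(C[190:210,320:350,2]))
    n,l,st,ce=cv2.connectedComponentsWithStats(m)
    hsv=cv2.cvtColor(p,cv2.COLOR_RGB2HSV)
    for i in range(1,n):
        if st[i,4]<60: continue
        mm=l==i; P=C[mm]
        if not(200<P[:,0].mean()<900 and abs(P[:,1].mean())<650): continue
        sat=hsv[...,1][mm]
        # outline of component on a plane z=13
        ct=max(cv2.findContours(mm.astype(np.uint8),0,cv2.CHAIN_APPROX_NONE)[0],key=len)[:,0]
        W=ray(name,ct,13)[:,:2].astype(np.float32)
        r=cv2.minAreaRect(W)
        print(ce[i].round(1),st[i,4],'mean',P.mean(0).round(0),'zmax',np.percentile(P[:,2],95).round(1),'rect',np.round(r[0],1),np.round(r[1],1),round(r[2],1),'sat',np.median(sat))
p=cv2.imread('pics/top0.png')
a=cv2.resize(p[150:270,270:390],(480,480),interpolation=cv2.INTER_CUBIC)
b=cv2.resize(p[165:265,145:250],(315,300),interpolation=cv2.INTER_CUBIC)
o=np.zeros((480,800,3),np.uint8);o[:,:480]=a;o[:300,482:797]=b
cv2.imwrite('pics/crop1.png',cv2.convertScaleAbs(o,alpha=1.3))
E
python3 m.py
```

```text
top table z 1.5427689837438296
[153. 114.] 4689 mean [857. 340.  21.] zmax 25.9 rect [860.1 341.6] [199.6 248.1] 11.4 sat 119.0
[260.7 136.1] 137 mean [773.  10.  34.] zmax 57.3 rect [786.1   9.6] [44.3 68.9] 15.8 sat 15.0
[309.7 135.6] 642 mean [ 776. -138.   25.] zmax 30.3 rect [ 780.4 -145.5] [122.7  54.9] 88.9 sat 133.0
[406.2 153.4] 676 mean [ 714. -426.   24.] zmax 30.6 rect [ 713.7 -424.8] [ 56.  131.5] 37.7 sat 118.0
[362.3 180.5] 578 mean [ 632. -289.   25.] zmax 30.5 rect [ 640.2 -291.6] [ 55.3 111.7] 88.8 sat 10.0
[301.4 185.2] 689 mean [ 621. -108.   25.] zmax 31.0 rect [ 629.1 -105.5] [130.7  56.2] 31.2 sat 10.0
[194.6 213.5] 4815 mean [542. 205.  27.] zmax 35.4 rect [545.1 204.2] [202.2 242. ] 8.1 sat 28.0
[360.8 235.4] 825 mean [ 468. -276.   25.] zmax 30.2 rect [ 476.2 -282.1] [ 55.8 143.5] 59.4 sat 10.0
[303.9 239.4] 869 mean [ 459. -111.   25.] zmax 30.7 rect [ 468.6 -108.8] [126.  68.] 21.4 sat 10.0
[430.4 235.4] 816 mean [ 462. -474.   38.] zmax 44.4 rect [ 464. -482.] [95.1 77.9] 18.7 sat 87.0
[123.5 300.9] 668 mean [296. 395.  39.] zmax 52.9 rect [296.1 404. ] [
[... 456 characters left out ...]
.6 sat 6.0
[287.6 197.7] 472 mean [ 465. -105.   24.] zmax 30.0 rect [ 461.5 -113. ] [146.   71.4] 21.2 sat 6.0
[251.1 218.2] 449 mean [ 627. -102.   24.] zmax 30.4 rect [ 624.  -109.6] [147.4  57.7] 30.9 sat 6.0
[205.2 233.8] 438 mean [ 784. -136.   24.] zmax 30.5 rect [ 774.5 -148.6] [140.4  57.4] 88.6 sat 255.0
[336.9 260.1] 3841 mean [549. 210.  26.] zmax 34.3 rect [536.5 193. ] [217.9 247.6] 8.5 sat 51.0
[439.3 253.9] 772 mean [300. 398.  33.] zmax 50.4 rect [279.2 387.8] [141.1  97.8] 21.4 sat 6.0
[230.4 266.9] 284 mean [812.  35.  34.] zmax 57.5 rect [797.8  13.3] [78.6 66.2] 54.5 sat 13.0
[289. 353.] 6650 mean [865. 349.  20.] zmax 23.9 rect [858.3 337.5] [200.3 248.3] 11.9 sat 167.0
```

View pics/crop1.png

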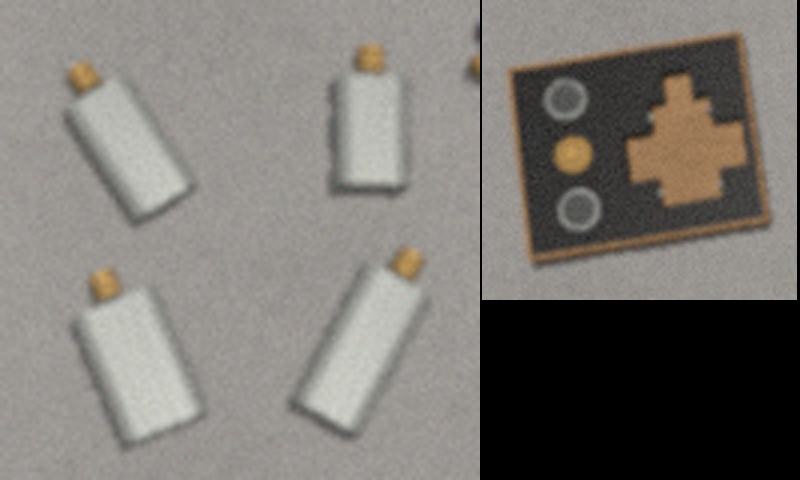

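Counting the cap, the flasks measure:

| Top-view pixel | Measured length × width (mm) | Flask |
|---|---|---|
| (362,180) | 112 × 55 | a (108) |
| (302,185) | 131 × 56 | **b** (124 × 56) |
| (361,235) | 143 × 56 | c (140) |
| (305,240) | 126 × 68 | d |

The grey flask at (302,185), upper left in the crop with its cap up-left, is the fitting one. Next I'll refine its pose and the recess.

```bash
cat > m2.py <<'E'
from h import *
def avg(name,n=6):
    L=[camera(name) for _ in range(n)]
    return np.mean([a for a,_ in L],0).astype(np.uint8), np.median([b for _,b in L],0)
def cen(name,m,z):   # centroid + rect of mask on plane z
    v,u=np.nonzero(m); W=ray(name,np.c_[u,v],z)[:,:2]
    r=cv2.minAreaRect(W.astype(np.float32)); ev,ec=np.linalg.eigh(np.cov(W.T)); a=ec[:,1]*np.sign(ec[0,1])
    return W.mean(0).round(1),np.round(r[0],1),np.round(r[1],1),round(r[2],1),'pca',np.degrees(np.arctan2(a[1],a[0])).round(1)
def comp(m,uv):
    n,l,_,ce=cv2.connectedComponentsWithStats(m.astype(np.uint8)); i=1+np.argmin(np.hypot(*(ce[1:]-uv).T)); return l==i
E
cat > m3.py <<'E'
from m2 import *
for name,fb,cs,rc in(('top',(302,185),(197,214),(213,213)),('scene',(251,218),(337,260),(325,249))):
    p,d=avg(name); np.savez('pics/avg_'+name,p=p,d=d)
    H=cloud(name,d)[...,2]; hsv=cv2.cvtColor(p,cv2.COLOR_RGB2HSV).astype(int)
    M=comp((H>5)&(H<50),fb); cap=M&(hsv[...,1]>70); body=M&~cv2.dilate(cap.astype(np.uint8),np.ones((3,3))).astype(bool)
    print(name,'flask',cen(name,M,13),'\n body',M.sum(),cen(name,M&~cap,13),'\n cap',cap.sum(),cen(name,cap,16)[0])
    K=comp((H>5)&(H<60),cs); print(' case',cen(name,K,16))
    c=(hsv[...,1]>75)&K; ori=comp(c&cv2.erode(K.astype(np.uint8),np.ones((9,9))).astype(bool),rc)
    print(' cross',ori.sum(),cen(name,ori,16.5), 'sat med',np.median(hsv[...,1][ori]))
E
python3 m3.py
```

```text
top flask (array([ 624.2, -108.6]), array([ 630.3, -104.8]), array([127.8,  56.2]), 31.2, 'pca', np.float64(30.6)) 
 body 691 (array([ 621. , -110.6]), array([ 630.3, -104.8]), array([127.8,  56.2]), 31.2, 'pca', np.float64(30.3)) 
 cap 40 [675.  -77.2]
 case (array([544.1, 202.9]), array([545.6, 202. ]), array([198.8, 237.2]), 8.5, 'pca', np.float64(-81.6))
 cross 3 (array([537.8, 189.6]), array([538. , 189.4]), array([4.3, 2.1]), 44.4, 'pca', np.float64(43.9)) sat med 116.0
scene flask (array([ 620.1, -111.7]), array([ 623.4, -109.7]), array([146.4,  57.9]), 30.9, 'pca', np.float64(32.3)) 
 body 458 (array([ 613.1, -115.7]), array([ 623.4, -109.7]), array([146.4,  57.9]), 30.9, 'pca', np.float64(33.6)) 
 cap 58 [670.2 -81.8]
 case (array([542.2, 200.4]), array([538.6, 194.9]), array([216.9, 247.1]), 8.5, 'pca', np.float64(-85.1))
 cross 1 (array([537.4, 149.4]), array([537.4, 149.4]), array([0., 0.]), 0.0, 'pca', np.float64(nan)) sat med 168.0m2.py:7: RuntimeWarning: Degrees of freedom <= 0 for slice
  r=cv2.minAreaRect(W.astype(np.float32)); ev,ec=np.linalg.eigh(np.cov(W.T)); a=ec[:,1]*np.sign(ec[0,1])
  c *= np.true_divide(1, fact)
  c *= np.true_divide(1, fact)
```

```bash
cat > go.py <<'E'
import sys; from h import *
from scipy.spatial.transform import Rotation as Ro
x,y,z,yaw=map(float,sys.argv[1:5]); s=monitor.state(); Rm=Ro.from_euler('xyz',s['ee_rot'])
t=Ro.from_euler('xyz',[np.pi,0,yaw]); w=(Rm.inv()*t).as_rotvec()/np.pi
print('clock',round(s['clock'],2),'pos',s['eef_pos'].round(1),'rpy',s['ee_rot'].round(4),'w',round(s['width'],1),'F',s['ft_force'].round(1),'grip',round(s['finger_force'],1))
print('shift',(Rm.inv().apply(np.array([x,y,z])-s['eef_pos'])/800).round(4),'turn',w.round(4))
E
R='[{"x":0.2324,"y":-0.1383},{"x":0.2324,"y":-0.1383},{"x":0.2324,"y":-0.1383},{"x":0.2324,"y":-0.1383},{"x":0.2324,"y":-0.1383}]'
python3 -m inch '[{"x":0.2324,"y":-0.1383},{"x":0.2324,"y":-0.1383},{"x":0.2324,"y":-0.1383},{"x":0.2324,"y":-0.1383},{"x":0.2324,"y":-0.1383}]' 25
python3 -m inch '[{"x":0.2324,"y":-0.1383},{"x":0.2324,"y":-0.1383},{"x":0.2324,"y":-0.1383},{"x":0.2324,"y":-0.1383},{"x":0.2324,"y":-0.1383}]'
python3 -m inch '[{"x":0.2324,"y":-0.1383},{"x":0.2324,"y":-0.1383},{"x":0.2324,"y":-0.1383},{"x":0.2324,"y":-0.1383},{"x":0.2324,"y":-0.1383}]'
python3 go.py 620 -110.5 205 0.541
```

```text
clock 0.7 pos [ 188.7 -595.8  205.4] rpy [-3.1415e+00  1.0000e-04  3.0680e-01] w 94.0 F [-0.3 -0.1 -0.3] grip 0.0
shift [ 6.971e-01 -4.155e-01  5.000e-04] turn [-0.      0.     -0.0745]invalid input at $[0]: expected keys fingers, x, y, z, wx, wy, wz
invalid input at $[0]: expected keys fingers, x, y, z, wx, wy, wz
invalid input at $[0]: expected keys fingers, x, y, z, wx, wy, wz
```

```bash
python3 -m inch '[{"fingers":1,"x":0.2324,"y":-0.1383,"z":0,"wx":0,"wy":0,"wz":0},{"fingers":1,"x":0.2324,"y":-0.1383,"z":0,"wx":0,"wy":0,"wz":0},{"fingers":1,"x":0.2324,"y":-0.1383,"z":0,"wx":0,"wy":0,"wz":0},{"fingers":1,"x":0.2324,"y":-0.1383,"z":0,"wx":0,"wy":0,"wz":0},{"fingers":1,"x":0.2324,"y":-0.1383,"z":0,"wx":0,"wy":0,"wz":0}]' 25
python3 -m inch '[{"fingers":1,"x":0.2324,"y":-0.1383,"z":0,"wx":0,"wy":0,"wz":0},{"fingers":1,"x":0.2324,"y":-0.1383,"z":0,"wx":0,"wy":0,"wz":0},{"fingers":1,"x":0.2324,"y":-0.1383,"z":0,"wx":0,"wy":0,"wz":0},{"fingers":1,"x":0.2324,"y":-0.1383,"z":0,"wx":0,"wy":0,"wz":0},{"fingers":1,"x":0.2324,"y":-0.1383,"z":0,"wx":0,"wy":0,"wz":0}]'
python3 -m inch '[{"fingers":1,"x":0.2324,"y":-0.1383,"z":0,"wx":0,"wy":0,"wz":0},{"fingers":1,"x":0.2324,"y":-0.1383,"z":0,"wx":0,"wy":0,"wz":0},{"fingers":1,"x":0.2324,"y":-0.1383,"z":0,"wx":0,"wy":0,"wz":0},{"fingers":1,"x":0.2324,"y":-0.1383,"z":0,"wx":0,"wy":0,"wz":0},{"fingers":1,"x":0.2324,"y":-0.1383,"z":0,"wx":0,"wy":0,"wz":0}]'
python3 go.py 620 -110.5 100 0.541
```

```text
clock: 1.2
eef_pos: [336.1, -430.2, 205.8]
ee_rot: [-3.141, -0.001, 0.312]
ft_force: [-0.3, -0.3, 0.9]
width: 93.9
finger_force: 0.0
clock: 1.7
eef_pos: [479.5, -268.0, 205.7]
ee_rot: [-3.141, -0.001, 0.312]
ft_force: [-0.7, -0.5, 0.1]
width: 94.0
finger_force: 0.0
clock: 2.2
eef_pos: [622.6, -105.7, 205.3]
ee_rot: [-3.14, -0.001, 0.312]
ft_force: [-0.6, -0.3, 0.4]
width: 93.7
finger_force: 0.0
clock 2.2 pos [ 622.6 -105.7  205.3] rpy [-3.1399e+00 -1.2000e-03  3.1200e-01] w 93.7 F [-0.6 -0.3  0.4] grip 0.0
shift [-0.0051  0.005   0.1316] turn [-0.0005 -0.0005 -0.0729]
```

```bash
cat > rc.py <<'E'
from m2 import *
# recess cross in the averaged start pictures: cardboard floor seen inside the black insert
for name,rc in(('top',(213,213)),('scene',(325,249))):
    f=np.load('pics/avg_%s.npz'%name);p=f['p'];hsv=cv2.cvtColor(p,cv2.COLOR_RGB2HSV).astype(int)
    m=comp((hsv[...,1]>90)&(hsv[...,2]>70),rc)
    W=cen(name,m,16.5);a=np.radians(8.5);ex=np.array([np.cos(a),np.sin(a)])
    print(name,m.sum(),W,'-> recess',W[0]-5.3*ex)
E
python3 rc.py
```

```text
top 1023 (array([542.6, 155.6]), array([543.4, 155.8]), array([113. , 114.3]), 53.2, 'pca', np.float64(2.8)) -> recess [537.35821592 154.81661012]
scene 518 (array([540.8, 152.1]), array([540.5, 153.5]), array([98.8, 93.5]), 49.9, 'pca', np.float64(1.1)) -> recess [535.55821592 151.31661012]
```

```bash
python3 -m inch '[{"fingers":1,"x":-0.0051,"y":0.005,"z":0.03,"wx":-0.0005,"wy":-0.0005,"wz":-0.0729},{"fingers":1,"x":-0.0051,"y":0.005,"z":0.07,"wx":-0.0005,"wy":-0.0005,"wz":-0.0729},{"fingers":1,"x":-0.0051,"y":0.005,"z":0.1,"wx":-0.0005,"wy":-0.0005,"wz":-0.0729},{"fingers":1,"x":-0.0051,"y":0.005,"z":0.1316,"wx":-0.0005,"wy":-0.0005,"wz":-0.0729},{"fingers":1,"x":-0.0051,"y":0.005,"z":0.1316,"wx":-0.0005,"wy":-0.0005,"wz":-0.0729}]' 25
python3 go.py 620 -110.5 4 0.541; python3 - <<'E'
from m2 import *
p,d=snap('scene','scene1')
c=cv2.imread('pics/scene1.png')[120:270,150:350]; cv2.imwrite('pics/crop2.png',cv2.resize(c,(800,600),interpolation=cv2.INTER_CUBIC))
E
```

```text
clock: 2.7
eef_pos: [615.6, -116.1, 97.2]
ee_rot: [-3.14, 0.006, 0.535]
ft_force: [-0.8, -0.5, -0.2]
width: 94.1
finger_force: 0.0
clock 2.7 pos [ 615.6 -116.1   97.2] rpy [-3.1398  0.0055  0.5355] w 94.1 F [-0.8 -0.5 -0.2] grip 0.0
shift [ 0.009  -0.003   0.1164] turn [-0.0006  0.0018 -0.0018]
```

View pics/crop2.png

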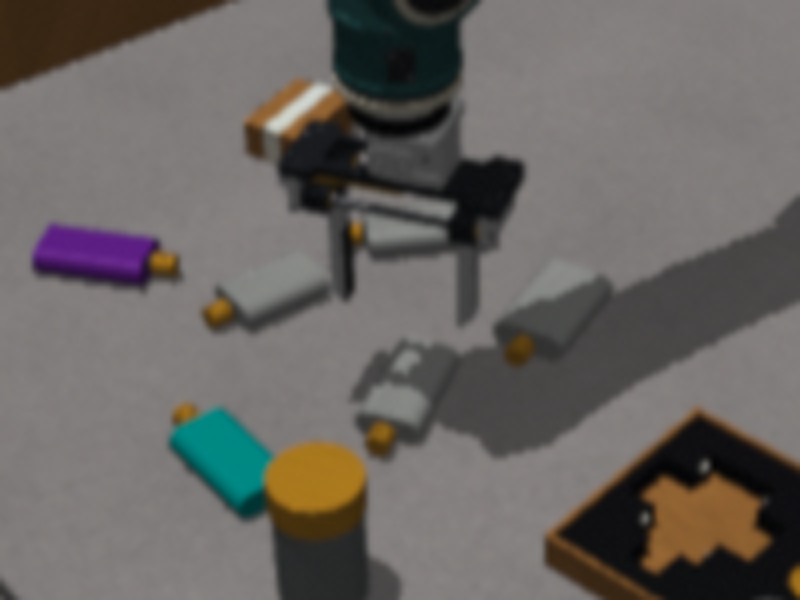

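The gripper straddles flask b (crop pixel 405,395), with the fingers clear of its neighbours. I'll let the arm settle, then check the offset.

```bash
python3 -m inch '[{"fingers":1,"x":0,"y":0,"z":0.05,"wx":0,"wy":0,"wz":0},{"fingers":1,"x":0,"y":0,"z":0.05,"wx":0,"wy":0,"wz":0},{"fingers":1,"x":0,"y":0,"z":0.05,"wx":0,"wy":0,"wz":0}]' >/dev/null
python3 go.py 620 -110.5 4 0.541
```

```text
clock 3.05 pos [ 617.8 -116.1   61.5] rpy [3.1402e+00 1.7000e-03 5.3580e-01] w 94.0 F [ 0.6 -0.5 -0.2] grip 0.0
shift [ 0.0061 -0.0047  0.0719] turn [ 0.0004  0.0005 -0.0017]
```

```bash
python3 -m inch '[{"fingers":1,"x":0.006,"y":-0.0047,"z":0.03,"wx":0,"wy":0,"wz":-0.0017},{"fingers":1,"x":0.006,"y":-0.0047,"z":0.05,"wx":0,"wy":0,"wz":-0.0017},{"fingers":1,"x":0.006,"y":-0.0047,"z":0.065,"wx":0,"wy":0,"wz":-0.0017},{"fingers":1,"x":0.006,"y":-0.0047,"z":0.0715,"wx":0,"wy":0,"wz":-0.0017},{"fingers":1,"x":0.006,"y":-0.0047,"z":0.0715,"wx":0,"wy":0,"wz":-0.0017}]' >/dev/null
python3 go.py 620 -110.5 4 0.541
```

```text
clock 3.55 pos [ 619.5 -110.7    2.8] rpy [3.1407e+00 2.2000e-03 5.4090e-01] w 94.0 F [ 0.5  0.4 -0. ] grip 0.0
shift [ 0.0006  0.0001 -0.0015] turn [ 0.0003  0.0007 -0.    ]
```

Positioned. Now I'll close with 30 N and lift a little.

```bash
python3 -m inch '[{"fingers":-1,"x":0,"y":0,"z":0,"wx":0,"wy":0,"wz":0},{"fingers":-1,"x":0,"y":0,"z":0,"wx":0,"wy":0,"wz":0},{"fingers":-1,"x":0,"y":0,"z":0,"wx":0,"wy":0,"wz":0},{"fingers":-1,"x":0,"y":0,"z":0,"wx":0,"wy":0,"wz":0},{"fingers":-1,"x":0,"y":0,"z":0,"wx":0,"wy":0,"wz":0}]' 30
python3 -m inch '[{"fingers":-1,"x":0,"y":0,"z":0,"wx":0,"wy":0,"wz":0},{"fingers":-1,"x":0,"y":0,"z":-0.02,"wx":0,"wy":0,"wz":0},{"fingers":-1,"x":0,"y":0,"z":-0.05,"wx":0,"wy":0,"wz":0},{"fingers":-1,"x":0,"y":0,"z":-0.1,"wx":0,"wy":0,"wz":0},{"fingers":-1,"x":0,"y":0,"z":-0.1,"wx":0,"wy":0,"wz":0}]' >/dev/null
python3 go.py 537 154.3 90 0.148
```

```text
clock: 4.05
eef_pos: [619.8, -110.6, 3.2]
ee_rot: [3.14, 0.002, 0.541]
ft_force: [2.1, -1.4, 0.1]
width: 57.5
finger_force: 0.9
clock 4.55 pos [ 622.4 -110.4   88.8] rpy [ 3.1358 -0.0037  0.5412] w 54.9 F [ 1.   0.8 -2.3] grip 30.0
shift [ 0.079  -0.3386 -0.0032] turn [ 0.0016 -0.0015  0.1252]
```

```bash
python3 -m inch '[{"fingers":-1,"x":0.008,"y":-0.034,"z":0,"wx":0,"wy":0,"wz":0},{"fingers":-1,"x":0.016,"y":-0.068,"z":0,"wx":0,"wy":0,"wz":0},{"fingers":-1,"x":0.024,"y":-0.102,"z":0,"wx":0,"wy":0,"wz":0},{"fingers":-1,"x":0.032,"y":-0.136,"z":0,"wx":0,"wy":0,"wz":0},{"fingers":-1,"x":0.04,"y":-0.17,"z":0,"wx":0,"wy":0,"wz":0}]' >/dev/null
python3 -m inch '[{"fingers":-1,"x":0.008,"y":-0.034,"z":0,"wx":0,"wy":0,"wz":0.025},{"fingers":-1,"x":0.016,"y":-0.068,"z":0,"wx":0,"wy":0,"wz":0.05},{"fingers":-1,"x":0.024,"y":-0.102,"z":0,"wx":0,"wy":0,"wz":0.075},{"fingers":-1,"x":0.032,"y":-0.136,"z":0,"wx":0,"wy":0,"wz":0.1},{"fingers":-1,"x":0.039,"y":-0.168,"z":0,"wx":0,"wy":0,"wz":0.1252}]' >/dev/null
python3 -m inch '[{"fingers":-1,"x":0,"y":0,"z":0,"wx":0,"wy":0,"wz":0},{"fingers":-1,"x":0,"y":0,"z":0,"wx":0,"wy":0,"wz":0},{"fingers":-1,"x":0,"y":0,"z":0,"wx":0,"wy":0,"wz":0}]' >/dev/null
python3 go.py 537 154.3 90 0.148
python3 - <<'E'
from m2 import *
for n in('top','scene'):
    p,d=avg(n,4);np.savez('pics/held_'+n,p=p,d=d)
    b=cv2.cvtColor(p,cv2.COLOR_RGB2BGR)
    c=b[150:260,140:280] if n=='top' else b[180:300,260:400]
    cv2.imwrite('pics/held_%s.png'%n,cv2.convertScaleAbs(cv2.resize(c,None,fx=4,fy=4,interpolation=cv2.INTER_CUBIC),alpha=1.3))
a=cv2.imread('pics/held_top.png');b=cv2.imread('pics/held_scene.png');b=b[:440]
cv2.imwrite('pics/held.png',cv2.resize(np.hstack([a,b]),None,fx=.7,fy=.7))
E
```

```text
clock 5.85 pos [534.8 153.   82.5] rpy [3.1393e+00 1.2000e-03 1.4770e-01] w 55.2 F [-0.1 -0.  -2.5] grip 30.0
shift [ 0.0029 -0.0011 -0.0093] turn [ 0.0007  0.0004 -0.0001]
```

View pics/held.png

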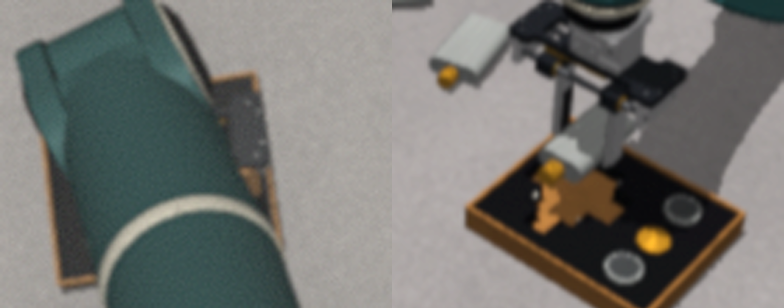

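The top view is blocked by the arm. The scene view shows the flask held level over the case, its cap towards the cap channel. I'll move to the nominal spot, lower to just above the insert, and compare the cap with the recess in the scene camera.

```bash
python3 -m inch '[{"fingers":-1,"x":0.0029,"y":-0.0014,"z":0,"wx":0.0007,"wy":0.0004,"wz":0},{"fingers":-1,"x":0.0029,"y":-0.0014,"z":0.02,"wx":0.0007,"wy":0.0004,"wz":0},{"fingers":-1,"x":0.0029,"y":-0.0014,"z":0.04,"wx":0.0007,"wy":0.0004,"wz":0},{"fingers":-1,"x":0.0029,"y":-0.0014,"z":0.05,"wx":0.0007,"wy":0.0004,"wz":0},{"fingers":-1,"x":0.0029,"y":-0.0014,"z":0.05,"wx":0.0007,"wy":0.0004,"wz":0}]' >/dev/null
python3 -m inch '[{"fingers":-1,"x":0,"y":0,"z":0,"wx":0,"wy":0,"wz":0},{"fingers":-1,"x":0,"y":0,"z":0,"wx":0,"wy":0,"wz":0}]' >/dev/null
python3 go.py 537 154.3 34 0.148
python3 - <<'E'
from m2 import *
n='scene'
p,d=avg(n,6);np.savez('pics/low_'+n,p=p,d=d)
b=cv2.cvtColor(p,cv2.COLOR_RGB2BGR)[205:305,270:400]
cv2.imwrite('pics/low.png',cv2.convertScaleAbs(cv2.resize(b,None,fx=6,fy=6,interpolation=cv2.INTER_CUBIC),alpha=1.3))
s=monitor.state(); P=s['eef_pos']
hsv=cv2.cvtColor(p,cv2.COLOR_RGB2HSV).astype(int);H=cloud(n,d)[...,2]
cap=(hsv[...,1]>70)&(H>36)&(H<75);cap[:, :280]=0;cap[:,400:]=0
num,l,st,ce=cv2.connectedComponentsWithStats(cap.astype(np.uint8))
for i in range(1,num):
    if st[i,4]>15: 
        W=ray(n,ce[i],P[2]+13)[0]; print(ce[i].round(1),st[i,4],W.round(1),'H',np.median(H[l==i]))
E
```

```text
clock 6.95 pos [537.2 155.5  43.2] rpy [-3.1411e+00 -1.1000e-03  1.4780e-01] w 55.5 F [-0.7 -0.1 -2.6] grip 30.0
shift [-0.0004  0.0015  0.0115] turn [-0.0002 -0.0004 -0.    ]
[387.4 166.8] 82 [92.6 23.6 55.7] H 43.52682590228519
[316.4 251.7] 81 [594.7 166.5  55.7] H 57.890972322757435
```

View pics/low.png

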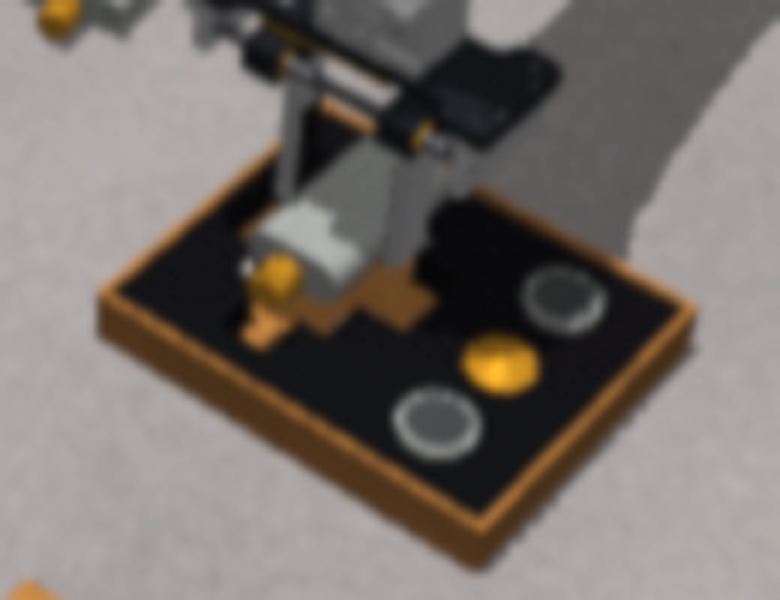

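The cap is at crop (275,278), in line with the channel at (265,335). My estimates agree to within 2 mm or so, so I'll lower in small steps and watch the force.

```bash
python3 -m inch '[{"fingers":-1,"x":-0.0004,"y":0.0014,"z":0.004,"wx":0,"wy":0,"wz":0},{"fingers":-1,"x":-0.0004,"y":0.0014,"z":0.008,"wx":0,"wy":0,"wz":0},{"fingers":-1,"x":-0.0004,"y":0.0014,"z":0.012,"wx":0,"wy":0,"wz":0},{"fingers":-1,"x":-0.0004,"y":0.0014,"z":0.014,"wx":0,"wy":0,"wz":0},{"fingers":-1,"x":-0.0004,"y":0.0014,"z":0.014,"wx":0,"wy":0,"wz":0}]' >/dev/null
python3 go.py 537 154.3 34 0.148
python3 -m inch '[{"fingers":-1,"x":0,"y":0,"z":0.001,"wx":0,"wy":0,"wz":0},{"fingers":-1,"x":0,"y":0,"z":0.002,"wx":0,"wy":0,"wz":0},{"fingers":-1,"x":0,"y":0,"z":0.003,"wx":0,"wy":0,"wz":0},{"fingers":-1,"x":0,"y":0,"z":0.004,"wx":0,"wy":0,"wz":0},{"fingers":-1,"x":0,"y":0,"z":0.005,"wx":0,"wy":0,"wz":0}]'
python3 go.py 537 154.3 28 0.148;python3 -c "
from station import monitor;print(monitor.state()['ft_torque'])"
```

```text
clock 7.75 pos [536.3 154.2  30.9] rpy [-3.1413e+00  5.0000e-04  1.4790e-01] w 55.1 F [ 0.2  0.1 -3.1] grip 30.0
shift [ 0.0008  0.     -0.0039] turn [-0.0001  0.0002 -0.    ]
clock: 8.25
eef_pos: [537.1, 154.4, 27.5]
ee_rot: [-3.141, -0.001, 0.148]
ft_force: [3.8, 0.6, 2.7]
width: 55.2
finger_force: 30.0
clock 8.25 pos [537.1 154.4  27.5] rpy [-3.1411e+00 -1.2000e-03  1.4780e-01] w 55.2 F [3.8 0.6 2.7] grip 30.0
shift [-0.0001  0.0001 -0.0006] turn [-0.0001 -0.0004 -0.0001]
[ 0.03121202 -0.52064131  0.00856965]
```

Contact: the recess wall pushes the tool +x, so the rear end is touching. I'll shift about 1.6 mm along +x and go on.

```bash
python3 -m inch '[{"fingers":-1,"x":0.001,"y":0,"z":-0.001,"wx":0,"wy":0,"wz":0},{"fingers":-1,"x":0.002,"y":0,"z":-0.001,"wx":0,"wy":0,"wz":0},{"fingers":-1,"x":0.002,"y":0,"z":-0.001,"wx":0,"wy":0,"wz":0}]'
python3 -m inch '[{"fingers":-1,"x":0,"y":0,"z":0.001,"wx":0,"wy":0,"wz":0},{"fingers":-1,"x":0,"y":0,"z":0.002,"wx":0,"wy":0,"wz":0},{"fingers":-1,"x":0,"y":0,"z":0.003,"wx":0,"wy":0,"wz":0},{"fingers":-1,"x":0,"y":0,"z":0.003,"wx":0,"wy":0,"wz":0}]'
python3 -c "
from station import monitor;print(monitor.state()['ft_torque'])"
```

```text
clock: 8.55
eef_pos: [537.9, 154.4, 27.9]
ee_rot: [-3.141, 0.0, 0.148]
ft_force: [-0.8, -0.7, -0.8]
width: 55.4
finger_force: 30.0
clock: 8.95
eef_pos: [538.3, 154.4, 25.7]
ee_rot: [-3.141, -0.001, 0.148]
ft_force: [0.6, -0.0, 2.0]
width: 55.2
finger_force: 30.0
[-0.17309296  0.09005578 -0.04956967]
```

```bash
python3 - <<'E'
from m2 import *
n='scene'
p,d=avg(n,6);np.savez('pics/low2_'+n,p=p,d=d)
b=cv2.cvtColor(p,cv2.COLOR_RGB2BGR)[205:305,270:400]
cv2.imwrite('pics/low2.png',cv2.convertScaleAbs(cv2.resize(b,None,fx=6,fy=6,interpolation=cv2.INTER_CUBIC),alpha=1.4))
for t,z in(('low',43.2),('low2',25.7)):
    f=np.load('pics/%s_scene.npz'%t);C=cloud(n,f['d']);hsv=cv2.cvtColor(f['p'],cv2.COLOR_RGB2HSV).astype(int)
    m=(hsv[...,1]<40)&(hsv[...,2]>110); m[:235]=0;m[262:]=0;m[:,:308]=0;m[:,335:]=0
    v,u=np.nonzero(m);print(t,m.sum(),u.mean(),v.mean(),C[m].mean(0).round(1),'expected top',z+23)
    m=(hsv[...,1]>150)&(hsv[...,2]>120)&(C[...,2]>z+2);m[:235]=0;m[266:]=0;m[:,:308]=0;m[:,325:]=0
    v,u=np.nonzero(m);print('cap',m.sum(),u.mean(),v.mean(),C[m].mean(0).round(1))
E
```

```text
low 86 321.4186046511628 243.82558139534885 [568.7 160.1  66.7] expected top 66.2
cap 20 316.25 249.75 [594.6 165.1  62.5]
low2 95 320.22105263157897 248.56842105263158 [570.1 158.5  46.5] expected top 48.7
cap 20 315.05 255.1 [597.3 164.7  41.6]
```

View pics/low2.png

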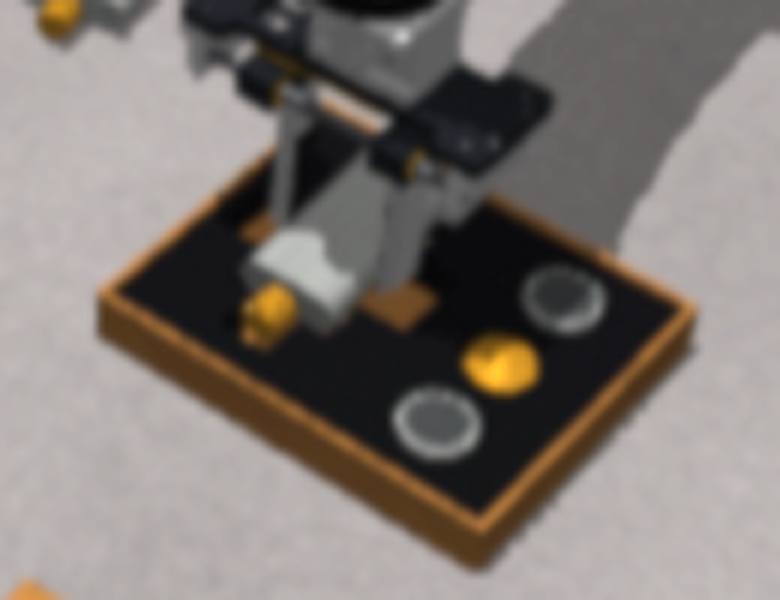

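The flask has pitched a few degrees nose-down in the hand: the cap fell about 20 mm while the TCP fell 17.5 mm. So its rear end still rides on the −x rim. I'll lift slightly and shift 2 mm further along +x.

```bash
python3 -m inch '[{"fingers":-1,"x":0,"y":0,"z":-0.003,"wx":0,"wy":0,"wz":0},{"fingers":-1,"x":0.0013,"y":0,"z":-0.003,"wx":0,"wy":0,"wz":0},{"fingers":-1,"x":0.0025,"y":0,"z":-0.003,"wx":0,"wy":0,"wz":0},{"fingers":-1,"x":0.0025,"y":0,"z":-0.003,"wx":0,"wy":0,"wz":0}]'
python3 -m inch '[{"fingers":-1,"x":0,"y":0,"z":0.001,"wx":0,"wy":0,"wz":0},{"fingers":-1,"x":0,"y":0,"z":0.002,"wx":0,"wy":0,"wz":0},{"fingers":-1,"x":0,"y":0,"z":0.003,"wx":0,"wy":0,"wz":0},{"fingers":-1,"x":0,"y":0,"z":0.004,"wx":0,"wy":0,"wz":0},{"fingers":-1,"x":0,"y":0,"z":0.004,"wx":0,"wy":0,"wz":0}]'
python3 -c "
from station import monitor;print(monitor.state()['ft_torque'])"
```

```text
clock: 9.65
eef_pos: [540.0, 154.8, 27.9]
ee_rot: [-3.141, 0.0, 0.148]
ft_force: [0.8, -0.3, -2.9]
width: 55.1
finger_force: 30.0
clock: 10.15
eef_pos: [540.1, 154.7, 24.8]
ee_rot: [-3.141, 0.0, 0.148]
ft_force: [-0.2, 0.4, -2.6]
width: 55.4
finger_force: 30.0
[0.02697563 0.00792228 0.00742352]
```

Free now, with only the flask's weight on the wrist. I'll keep lowering towards the buttons (expected TCP z about 18.7).

```bash
python3 -m inch '[{"fingers":-1,"x":0,"y":0,"z":0.001,"wx":0,"wy":0,"wz":0},{"fingers":-1,"x":0,"y":0,"z":0.002,"wx":0,"wy":0,"wz":0},{"fingers":-1,"x":0,"y":0,"z":0.003,"wx":0,"wy":0,"wz":0},{"fingers":-1,"x":0,"y":0,"z":0.004,"wx":0,"wy":0,"wz":0},{"fingers":-1,"x":0,"y":0,"z":0.004,"wx":0,"wy":0,"wz":0}]'
python3 -m inch '[{"fingers":-1,"x":0,"y":0,"z":0.001,"wx":0,"wy":0,"wz":0},{"fingers":-1,"x":0,"y":0,"z":0.002,"wx":0,"wy":0,"wz":0},{"fingers":-1,"x":0,"y":0,"z":0.003,"wx":0,"wy":0,"wz":0},{"fingers":-1,"x":0,"y":0,"z":0.003,"wx":0,"wy":0,"wz":0}]'
python3 -c "
from station import monitor;print(monitor.state()['ft_torque'])"
```

```text
clock: 10.65
eef_pos: [540.5, 154.4, 21.8]
ee_rot: [3.142, -0.001, 0.147]
ft_force: [2.1, -2.9, 0.9]
width: 55.1
finger_force: 30.0
clock: 11.05
eef_pos: [540.7, 154.0, 19.4]
ee_rot: [3.141, -0.001, 0.147]
ft_force: [3.3, -6.0, 2.2]
width: 55.3
finger_force: 30.0
[-1.39971429 -0.72524461 -0.10603528]
```

The +y side is pushing the tool towards −y, so I'll yield about 1.2 mm that way and a little +x.

```bash
python3 -m inch '[{"fingers":-1,"x":0.0005,"y":0.0008,"z":0,"wx":0,"wy":0,"wz":0},{"fingers":-1,"x":0.0008,"y":0.0016,"z":0,"wx":0,"wy":0,"wz":0},{"fingers":-1,"x":0.0008,"y":0.0016,"z":0,"wx":0,"wy":0,"wz":0}]'
python3 -c "
from station import monitor;print(monitor.state()['ft_torque'])"
```

```text
clock: 11.35
eef_pos: [540.9, 153.3, 19.1]
ee_rot: [-3.141, 0.0, 0.148]
ft_force: [1.1, -4.3, -0.8]
width: 55.1
finger_force: 30.0
[-0.98635848 -0.29689545 -0.04079843]
```

```bash
python3 -m inch '[{"fingers":-1,"x":0,"y":0.001,"z":0,"wx":0,"wy":0,"wz":0},{"fingers":-1,"x":0,"y":0.0015,"z":0.0005,"wx":0,"wy":0,"wz":0},{"fingers":0.45,"x":0,"y":0.0015,"z":0.0005,"wx":0,"wy":0,"wz":0},{"fingers":0.45,"x":0,"y":0.0015,"z":0.0005,"wx":0,"wy":0,"wz":0},{"fingers":0.45,"x":0,"y":0.0015,"z":0.0005,"wx":0,"wy":0,"wz":0}]'
python3 -m inch '[{"fingers":0.45,"x":0,"y":0,"z":-0.01,"wx":0,"wy":0,"wz":0},{"fingers":0.45,"x":0,"y":0,"z":-0.05,"wx":0,"wy":0,"wz":0},{"fingers":0.45,"x":0,"y":0,"z":-0.1,"wx":0,"wy":0,"wz":0},{"fingers":-1,"x":0,"y":0,"z":-0.1,"wx":0,"wy":0,"wz":0},{"fingers":-1,"x":0,"y":0,"z":-0.1,"wx":0,"wy":0,"wz":0}]'
python3 - <<'E'
from m2 import *
n='scene'
p,d=avg(n,6);np.savez('pics/low3_'+n,p=p,d=d)
b=cv2.cvtColor(p,cv2.COLOR_RGB2BGR)[205:305,270:400]
cv2.imwrite('pics/low3.png',cv2.convertScaleAbs(cv2.resize(b,None,fx=6,fy=6,interpolation=cv2.INTER_CUBIC),alpha=1.4))
E
```

```text
clock: 11.85
eef_pos: [541.1, 152.7, 18.9]
ee_rot: [-3.141, -0.0, 0.148]
ft_force: [-0.7, 0.2, 0.0]
width: 68.0
finger_force: 0.0
clock: 12.35
eef_pos: [541.6, 152.5, 100.0]
ee_rot: [-3.141, -0.002, 0.148]
ft_force: [0.2, -0.1, -0.2]
width: 55.9
finger_force: 0.0
```

View pics/low3.png

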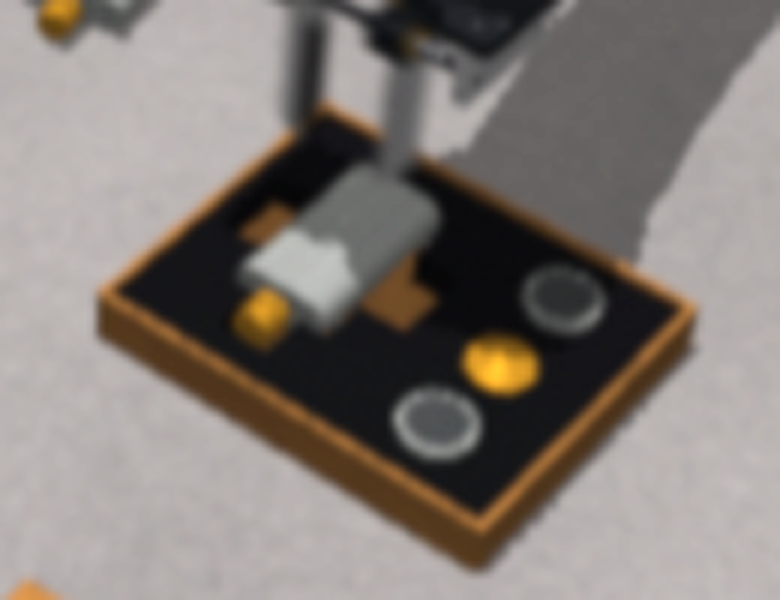

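The flask sits level in the mouth of the recess on the buttons, body at crop (340,245) and cap at (263,315) in the channel. I'll shut the fingers and press on its middle.

```bash
python3 -m inch '[{"fingers":-1,"x":-0.0035,"y":0,"z":0,"wx":0,"wy":0,"wz":0},{"fingers":-1,"x":-0.0035,"y":0,"z":0,"wx":0,"wy":0,"wz":0},{"fingers":-1,"x":-0.0035,"y":0,"z":0.02,"wx":0,"wy":0,"wz":0},{"fingers":-1,"x":-0.0035,"y":0,"z":0.04,"wx":0,"wy":0,"wz":0},{"fingers":-1,"x":-0.0035,"y":0,"z":0.06,"wx":0,"wy":0,"wz":0}]'
python3 -m inch '[{"fingers":-1,"x":0,"y":0,"z":0.001,"wx":0,"wy":0,"wz":0},{"fingers":-1,"x":0,"y":0,"z":0.003,"wx":0,"wy":0,"wz":0},{"fingers":-1,"x":0,"y":0,"z":0.005,"wx":0,"wy":0,"wz":0},{"fingers":-1,"x":0,"y":0,"z":0.007,"wx":0,"wy":0,"wz":0},{"fingers":-1,"x":0,"y":0,"z":0.009,"wx":0,"wy":0,"wz":0}]'
```

```text
clock: 13.15
eef_pos: [538.3, 152.0, 50.3]
ee_rot: [-3.141, -0.0, 0.148]
ft_force: [1.0, 0.7, -0.6]
width: 0.4
finger_force: 0.0
clock: 13.65
eef_pos: [538.6, 152.0, 44.0]
ee_rot: [-3.141, -0.001, 0.148]
ft_force: [-0.3, 0.5, -0.5]
width: 0.6
finger_force: 0.0
```

```bash
python3 -m inch '[{"fingers":-1,"x":0,"y":0,"z":0.001,"wx":0,"wy":0,"wz":0},{"fingers":-1,"x":0,"y":0,"z":0.002,"wx":0,"wy":0,"wz":0},{"fingers":-1,"x":0,"y":0,"z":0.003,"wx":0,"wy":0,"wz":0},{"fingers":-1,"x":0,"y":0,"z":0.004,"wx":0,"wy":0,"wz":0},{"fingers":-1,"x":0,"y":0,"z":0.005,"wx":0,"wy":0,"wz":0}]'
python3 -m inch '[{"fingers":-1,"x":0,"y":0,"z":0.001,"wx":0,"wy":0,"wz":0},{"fingers":-1,"x":0,"y":0,"z":0.002,"wx":0,"wy":0,"wz":0},{"fingers":-1,"x":0,"y":0,"z":0.003,"wx":0,"wy":0,"wz":0},{"fingers":-1,"x":0,"y":0,"z":0.004,"wx":0,"wy":0,"wz":0},{"fingers":-1,"x":0,"y":0,"z":0.005,"wx":0,"wy":0,"wz":0}]'
```

```text
clock: 14.15
eef_pos: [538.8, 152.2, 40.3]
ee_rot: [-3.141, -0.001, 0.148]
ft_force: [-0.8, -1.3, 11.4]
width: 0.6
finger_force: 5.8
clock: 14.65
eef_pos: [538.6, 151.4, 35.8]
ee_rot: [3.141, -0.0, 0.147]
ft_force: [-0.3, -5.6, 5.9]
width: 0.1
finger_force: 3.5
```

```bash
python3 -m inch '[{"fingers":-1,"x":0,"y":0,"z":0.001,"wx":0,"wy":0,"wz":0},{"fingers":-1,"x":0,"y":0,"z":0.002,"wx":0,"wy":0,"wz":0},{"fingers":-1,"x":0,"y":0,"z":0.003,"wx":0,"wy":0,"wz":0},{"fingers":-1,"x":0,"y":0,"z":0.004,"wx":0,"wy":0,"wz":0},{"fingers":-1,"x":0,"y":0,"z":0.005,"wx":0,"wy":0,"wz":0}]'
```

```text
clock: 15.15
eef_pos: [538.4, 153.6, 33.3]
ee_rot: [-3.14, -0.001, 0.149]
ft_force: [-15.0, 2.1, 43.7]
width: 0.1
finger_force: 21.7
```

It has met something solid at z ≈ 33 (32 expected when home). I'll retreat and measure.

```bash
python3 -m inch '[{"fingers":-1,"x":0,"y":0,"z":-0.02,"wx":0,"wy":0,"wz":0},{"fingers":-1,"x":0,"y":0,"z":-0.08,"wx":0,"wy":0,"wz":0},{"fingers":-1,"x":0,"y":0,"z":-0.14,"wx":0,"wy":0,"wz":0},{"fingers":-1,"x":0,"y":0,"z":-0.2,"wx":0,"wy":0,"wz":0},{"fingers":-1,"x":0,"y":0,"z":-0.2,"wx":0,"wy":0,"wz":0}]'
python3 -m inch '[{"fingers":-1,"x":-0.06,"y":0.06,"z":0,"wx":0,"wy":0,"wz":0},{"fingers":-1,"x":-0.12,"y":0.12,"z":0,"wx":0,"wy":0,"wz":0},{"fingers":-1,"x":-0.15,"y":0.18,"z":0,"wx":0,"wy":0,"wz":0},{"fingers":-1,"x":-0.15,"y":0.24,"z":0,"wx":0,"wy":0,"wz":0},{"fingers":-1,"x":-0.15,"y":0.3,"z":0,"wx":0,"wy":0,"wz":0}]'
python3 -m inch '[{"fingers":-1,"x":0,"y":0.05,"z":0,"wx":0,"wy":0,"wz":0},{"fingers":-1,"x":0,"y":0.1,"z":0,"wx":0,"wy":0,"wz":0},{"fingers":-1,"x":0,"y":0.1,"z":0,"wx":0,"wy":0,"wz":0}]'
python3 - <<'E'
from m2 import *
o=[]
for n,(r,c),bx in(('top',(165,145),None),('scene',(205,270),None)):
    p,d=avg(n,8);np.savez('pics/end_'+n,p=p,d=d)
    b=cv2.cvtColor(p,cv2.COLOR_RGB2BGR)[r:r+100,c:c+130]
    o.append(cv2.convertScaleAbs(cv2.resize(b,(520,400),interpolation=cv2.INTER_CUBIC)[:,:400],alpha=1.4))
    C=cloud(n,d);f=np.load('pics/avg_%s.npz'%n);C0=cloud(n,f['d'])
    ey=np.array([-.147,.989,0]);ex=np.array([.989,.147,0]);q=C-np.array([537.5,153,0]);a=q@ex;w=q@ey
    for lo,hi in((-42,-25),(-25,-8),(-8,8),(8,25),(25,42)):
        m=(a>lo)&(a<hi)&(abs(w)<9)&(C[...,2]>20); print(n,lo,hi,m.sum(),np.median(C[...,2][m]).round(1))
    m=(abs(a)<80)&(w>45)&(w<52)&(C[...,2]>20)&(C[...,2]<40);print('insert wall top',np.median(C[...,2][(a>-80)&(a<70)&(w>62)&(w<66)]).round(1))
    for lo,hi in((-16,-8),(8,16)):
        m=(abs(a)<40)&(w>lo)&(w<hi)&(C[...,2]>20);print('side',lo,np.median(C[...,2][m]).round(1))
cv2.imwrite('pics/end.png',np.hstack(o))
E
```

```text
clock: 15.65
eef_pos: [540.8, 153.2, 197.8]
ee_rot: [-3.14, -0.009, 0.148]
ft_force: [0.4, 0.8, -1.6]
width: 0.3
finger_force: 0.0
clock: 16.15
eef_pos: [452.5, -74.6, 191.8]
ee_rot: [-3.141, -0.001, 0.149]
ft_force: [1.4, 0.4, -0.4]
width: 0.3
finger_force: 0.0
clock: 16.45
eef_pos: [465.2, -157.0, 191.1]
ee_rot: [3.141, 0.0, 0.142]
ft_force: [-0.7, 1.7, -0.9]
width: 0.0
finger_force: 0.0
top -42 -25 38 34.9
top -25 -8 38 34.7
top -8 8 34 34.4
top 8 25 34 34.8
top 25 42 36 34.2
insert wall top 28.2
side -16 33.2
side 8 35.2
scene -42 -25 22 34.2
scene -25 -8 23 34.2
scene -8 8 19 33.8
scene 8 25 25 34.2
scene 25 42 24 34.0
insert wall top 27.8
side -16 33.2
side 8 35.0
```

View pics/end.png

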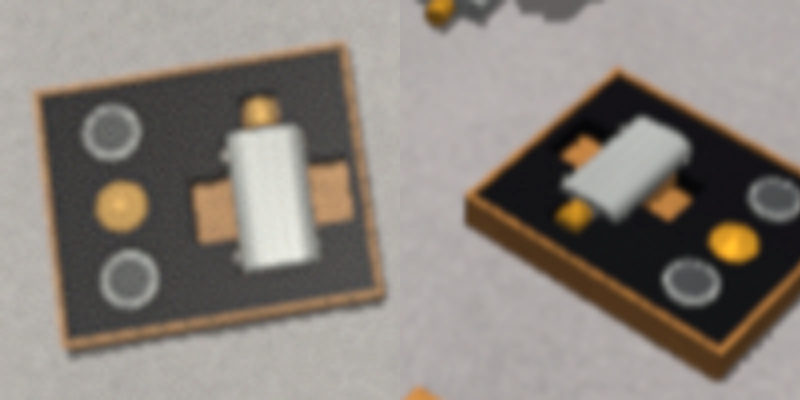

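The flask isn't quite home. Its −y side is down, but the +y side stands about 2 mm high, a roll of about 0.08 rad, and is still held by the +y buttons. I'll press on the +y half.

```bash
python3 -m inch '[{"fingers":-1,"x":0,"y":0,"z":0,"wx":0,"wy":0,"wz":0}]' >/dev/null
python3 go.py 535.7 165.4 100 0.148
python3 - <<'E'
from m2 import *
for n,bx in(('top',(175,160)),('scene',(225,295))):
    f=np.load('pics/end_%s.npz'%n);C=cloud(n,f['d']);q=C-np.array([537.5,153.5,0]);a=q@np.array([.989,.147,0]);w=q@np.array([-.147,.989,0])
    hsv=cv2.cvtColor(f['p'],cv2.COLOR_RGB2HSV).astype(int)
    m=(abs(a)<70)&(abs(w)<45)&(hsv[...,1]<60)&(hsv[...,2]>110)
    m=comp(m,np.argwhere(m).mean(0)[::-1]);print(n,m.sum(),cen(n,m,26))
E
```

```text
clock 17.35 pos [ 465.5 -152.3  191.6] rpy [-3.1412e+00 -1.0000e-04  1.4780e-01] w 0.7 F [0.6 0.8 0.4] grip 0.0
shift [ 0.1453 -0.3799  0.1146] turn [-0.0001 -0.     -0.0001]
top 564 (array([539.9, 154.5]), array([541. , 155.6]), array([103.5,  50.6]), 7.5, 'pca', np.float64(8.5))
scene 320 (array([530.8, 147.1]), array([529.5, 146.1]), array([96.3, 45.4]), 8.1, 'pca', np.float64(7.7))
```

```bash
python3 -m inch '[{"fingers":-1,"x":0.018,"y":-0.045,"z":0,"wx":0,"wy":0,"wz":0},{"fingers":-1,"x":0.036,"y":-0.095,"z":0,"wx":0,"wy":0,"wz":0},{"fingers":-1,"x":0.055,"y":-0.145,"z":0,"wx":0,"wy":0,"wz":0},{"fingers":-1,"x":0.073,"y":-0.19,"z":0,"wx":0,"wy":0,"wz":0}]' >/dev/null
python3 -m inch '[{"fingers":-1,"x":0.018,"y":-0.045,"z":0.02,"wx":0,"wy":0,"wz":0},{"fingers":-1,"x":0.036,"y":-0.095,"z":0.05,"wx":0,"wy":0,"wz":0},{"fingers":-1,"x":0.055,"y":-0.145,"z":0.08,"wx":0,"wy":0,"wz":0},{"fingers":-1,"x":0.0725,"y":-0.19,"z":0.1146,"wx":0,"wy":0,"wz":0},{"fingers":-1,"x":0.0725,"y":-0.19,"z":0.1146,"wx":0,"wy":0,"wz":0}]' >/dev/null
python3 -m inch '[{"fingers":-1,"x":0,"y":0,"z":0,"wx":0,"wy":0,"wz":0},{"fingers":-1,"x":0,"y":0,"z":0,"wx":0,"wy":0,"wz":0}]' >/dev/null
python3 go.py 535.7 165.4 42 0.148
```

```text
clock 18.45 pos [536.2 164.5 100.5] rpy [ 3.1415e+00 -6.0000e-04  1.4670e-01] w 0.3 F [ 0.2 -0.8  0.1] grip 0.0
shift [-0.0005 -0.0012  0.0731] turn [ 0.     -0.0002 -0.0004]
```

```bash
python3 -m inch '[{"fingers":-1,"x":0,"y":-0.001,"z":0.03,"wx":0,"wy":0,"wz":0},{"fingers":-1,"x":0,"y":-0.001,"z":0.05,"wx":0,"wy":0,"wz":0},{"fingers":-1,"x":0,"y":-0.001,"z":0.065,"wx":0,"wy":0,"wz":0},{"fingers":-1,"x":0,"y":-0.001,"z":0.076,"wx":0,"wy":0,"wz":0},{"fingers":-1,"x":0,"y":-0.001,"z":0.076,"wx":0,"wy":0,"wz":0}]'
python3 -m inch '[{"fingers":-1,"x":0,"y":0,"z":0.0015,"wx":0,"wy":0,"wz":0},{"fingers":-1,"x":0,"y":0,"z":0.003,"wx":0,"wy":0,"wz":0},{"fingers":-1,"x":0,"y":0,"z":0.004,"wx":0,"wy":0,"wz":0},{"fingers":-1,"x":0,"y":0,"z":0.005,"wx":0,"wy":0,"wz":0}]'
python3 -m inch '[{"fingers":-1,"x":0,"y":0,"z":0.0007,"wx":0,"wy":0,"wz":0},{"fingers":-1,"x":0,"y":0,"z":0.0014,"wx":0,"wy":0,"wz":0},{"fingers":-1,"x":0,"y":0,"z":0.0014,"wx":0,"wy":0,"wz":0}]'
```

```text
clock: 18.95
eef_pos: [535.6, 165.8, 38.7]
ee_rot: [-3.142, 0.001, 0.147]
ft_force: [0.9, 0.4, 0.1]
width: 0.8
finger_force: 0.0
clock: 19.35
eef_pos: [535.9, 166.4, 35.4]
ee_rot: [-3.141, -0.001, 0.148]
ft_force: [-0.0, -0.2, -0.1]
width: 0.6
finger_force: 0.0
clock: 19.65
eef_pos: [535.8, 166.7, 34.3]
ee_rot: [-3.141, -0.0, 0.148]
ft_force: [-1.2, 2.1, 4.2]
width: 0.5
finger_force: 1.9
```

```bash
python3 -m inch '[{"fingers":-1,"x":0,"y":0,"z":0.0007,"wx":0,"wy":0,"wz":0},{"fingers":-1,"x":0,"y":0,"z":0.0014,"wx":0,"wy":0,"wz":0},{"fingers":-1,"x":0,"y":0,"z":0.0014,"wx":0,"wy":0,"wz":0}]'
python3 -m inch '[{"fingers":-1,"x":0,"y":0,"z":0.0007,"wx":0,"wy":0,"wz":0},{"fingers":-1,"x":0,"y":0,"z":0.0014,"wx":0,"wy":0,"wz":0},{"fingers":-1,"x":0,"y":0,"z":0.0014,"wx":0,"wy":0,"wz":0}]'
```

```text
clock: 19.95
eef_pos: [535.7, 167.4, 33.3]
ee_rot: [-3.14, -0.001, 0.149]
ft_force: [-2.7, 5.0, 7.6]
width: 0.4
finger_force: 3.5
clock: 20.25
eef_pos: [535.8, 168.1, 32.5]
ee_rot: [-3.14, -0.001, 0.149]
ft_force: [-3.1, 6.5, 9.3]
width: 0.3
finger_force: 4.5
```

```bash
python3 -m inch '[{"fingers":-1,"x":0,"y":0.001,"z":0.001,"wx":0,"wy":0,"wz":0},{"fingers":-1,"x":0,"y":0.002,"z":0.002,"wx":0,"wy":0,"wz":0},{"fingers":-1,"x":0,"y":0.002,"z":0.002,"wx":0,"wy":0,"wz":0}]'
python3 -m inch '[{"fingers":-1,"x":0,"y":0,"z":0.001,"wx":0,"wy":0,"wz":0},{"fingers":-1,"x":0,"y":0,"z":0.0015,"wx":0,"wy":0,"wz":0},{"fingers":-1,"x":0,"y":0,"z":0.0015,"wx":0,"wy":0,"wz":0}]'
```

```text
clock: 20.55
eef_pos: [535.9, 168.1, 32.1]
ee_rot: [-3.138, -0.002, 0.15]
ft_force: [-13.3, 12.0, 32.3]
width: 0.6
finger_force: 16.0
clock: 20.85
eef_pos: [536.1, 168.2, 31.9]
ee_rot: [-3.138, -0.002, 0.15]
ft_force: [-20.6, 9.3, 52.9]
width: 0.3
finger_force: 26.8
```

It stops hard at z ≈ 32, the home height. I'll retreat and check the levels.

```bash
python3 -m inch '[{"fingers":-1,"x":0,"y":0,"z":-0.02,"wx":0,"wy":0,"wz":0},{"fingers":-1,"x":0,"y":0,"z":-0.08,"wx":0,"wy":0,"wz":0},{"fingers":-1,"x":0,"y":0,"z":-0.14,"wx":0,"wy":0,"wz":0},{"fingers":-1,"x":0,"y":0,"z":-0.2,"wx":0,"wy":0,"wz":0},{"fingers":-1,"x":0,"y":0,"z":-0.2,"wx":0,"wy":0,"wz":0}]' >/dev/null
python3 -m inch '[{"fingers":-1,"x":-0.06,"y":0.06,"z":0,"wx":0,"wy":0,"wz":0},{"fingers":-1,"x":-0.12,"y":0.12,"z":0,"wx":0,"wy":0,"wz":0},{"fingers":-1,"x":-0.15,"y":0.18,"z":0,"wx":0,"wy":0,"wz":0},{"fingers":-1,"x":-0.15,"y":0.24,"z":0,"wx":0,"wy":0,"wz":0},{"fingers":-1,"x":-0.15,"y":0.3,"z":0,"wx":0,"wy":0,"wz":0}]' >/dev/null
python3 -m inch '[{"fingers":-1,"x":0,"y":0.05,"z":0,"wx":0,"wy":0,"wz":0},{"fingers":-1,"x":0,"y":0.1,"z":0,"wx":0,"wy":0,"wz":0},{"fingers":-1,"x":0,"y":0.1,"z":0,"wx":0,"wy":0,"wz":0}]'
cat > chk.py <<'E'
from m2 import *
o=[]
for n,(r,c) in(('top',(165,145)),('scene',(205,270))):
    p,d=avg(n,8);np.savez('pics/end2_'+n,p=p,d=d)
    b=cv2.cvtColor(p,cv2.COLOR_RGB2BGR)[r:r+100,c:c+130]
    o.append(cv2.convertScaleAbs(cv2.resize(b,(520,400),interpolation=cv2.INTER_CUBIC)[:,:400],alpha=1.4))
    C=cloud(n,d);q=C-np.array([538,154,0]);a=q@np.array([.989,.147,0]);w=q@np.array([-.147,.989,0])
    m=(abs(a)<42)&(abs(w)<11)&(C[...,2]>22)
    k=np.linalg.lstsq(np.c_[a[m],w[m],np.ones(m.sum())],C[...,2][m],rcond=None)[0]
    i=(a>-80)&(a<70)&(w>62)&(w<66)
    print(n,'slope x,y',k[:2].round(3),'top z',k[2].round(1),'insert',C[...,2][i].mean().round(1))
    hsv=cv2.cvtColor(p,cv2.COLOR_RGB2HSV).astype(int)
    m=(abs(a)<70)&(abs(w)<45)&(hsv[...,1]<60)&(hsv[...,2]>110)
    m=comp(m,np.argwhere(m).mean(0)[::-1]);print(m.sum(),cen(n,m,26))
cv2.imwrite('pics/end2.png',np.hstack(o))
E
python3 chk.py
```

```text
clock: 22.15
eef_pos: [462.9, -144.5, 188.6]
ee_rot: [3.141, 0.0, 0.142]
ft_force: [-0.4, 0.7, 0.6]
width: 0.6
finger_force: 0.0
top slope x,y [0.001 0.009] top z 33.1 insert 28.4
558 (array([539.6, 155.4]), array([540.4, 156.4]), array([102.2,  49.8]), 8.7, 'pca', np.float64(8.2))
scene slope x,y [ 0.001 -0.003] top z 32.8 insert 27.7
332 (array([532.1, 148.9]), array([530.9, 148.2]), array([96.2, 47. ]), 9.2, 'pca', np.float64(8.6))
```

View pics/end2.png

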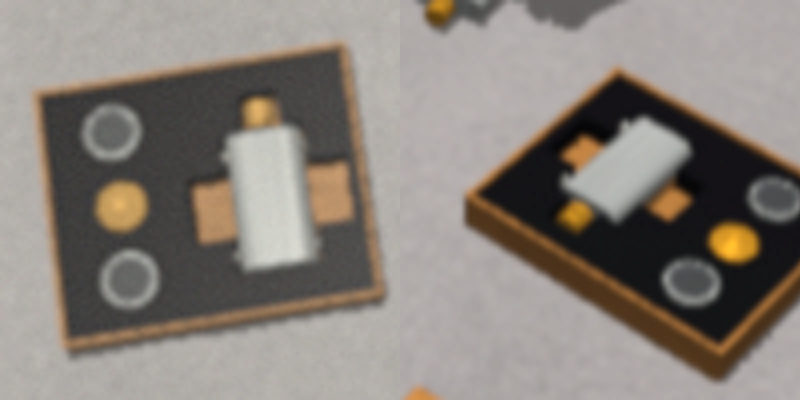

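The flask is level (slopes below 0.01) and stands about 5 mm above the insert. The cap is in its channel, left panel (260,110), and the arm is clear. Handing in.

```bash
python3 -c "
from station import job;print(job.close_job())"
```

```text
the job is handed in; nothing more can be done
None
```

The 100 × 56 mm flask (flask b) is pressed home in the recess: level, about 5 mm above the insert, cap in its channel and gripper clear. I handed the job in at about 23 s; the hand-in returned no verdict, and I did not re-measure the other objects, but the arm was never brought down near them.

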